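# Shut the incubator lid and press the round key

### The arm

A 6-joint arm with a two-finger parallel gripper is mounted at the origin on the work surface. World frame = base frame: x ahead of the robot, y to its left, z up, the work surface at z = 0. Lengths are in m, angles in rad, forces in N, time in s.
With the tool pointing down it reaches from about 0.425 to 0.95 m from the base axis. Payload 3.5 kg.
Tool frame: the origin (TCP) lies midway between the tips of the shut fingers; the grasp point (between the pads) lies 19 mm behind it; z points along the fingers, y is the line along which they close (so a half turn about z gives the same grasp; the last joint's range is limited). The gripper opens to 85 mm and grips with 20 to 120 N. Pads are 22 mm wide; open, the fingers measure 114 mm over their backs; the gripper's body (76 mm by 85 mm) begins 54 mm behind the grasp point. The pads swing forward as they close: fully open they stand 13 mm farther back than shut.
Start: joints at [1.114, 0.286, 1.577, -0, 1.279, -0.15], TCP at [0.204, 0.643, 0.231] pointing down, gripper open.
Joint ranges: [-2.77, 2.77], [-0.9, 2.22], [0.21, 2.48], [-1.53, 4.67], [0.24, 2.81], [-2.84, 2.84]. Speed limits (rad/s): [2.79, 2.79, 3.14, 3.14, 3.14, 3.14].

### API

Orientations are given as a unit quaternion [x, y, z, w].
In Python, from plant import ctrl gives the robot as it stands.
- The arm moves only by the tool move_arm, never from a script. Its argument "plan" is a list of rows, each an object of numbers: "x", "y", "z": the shift along the tool's x, y, z in m; "yaw": the turn about the tool's z in rad; "fingers": the closure, from 0 (fully open) to 1 (shut). In form: [{"x": .., "y": .., "z": .., "yaw": .., "fingers": ..}, ...]. A call has 1 to 5 rows; each row is the pose to reach, as a shift and turn from the pose commanded when the call began, along the tool's axes at that moment; what a row does not reach only later rows make up. A row lasts 1/10 s, in which the tool goes at most 50 mm and 8.59 degrees, less where a joint would pass 70% of its speed; a pose out of reach is approached as far as the arm can. A call with a gripper value outside its range is refused whole. The fingers move at their own pace and stop on an object; "force" is the grip in N (left out, the last holds). Time passes only in rows, so rows that repeat a pose let the fingers close. It gives the time, the measured TCP pose, the force, the opening and the grip force at its end, in the units of the state.
- ctrl.get_state(): the state, without advancing time (a new reading comes with each control period).
- ctrl.read_camera(name): name is "scene" or "top" or "wrist"; returns the picture (384x512x3 uint8, red, green, blue); there is no depth.
- ctrl.camera_model(name): a dict with "intrinsics" (3x3 intrinsics, pixels), "distortion" ([k1, k2, p1, p2, k3] as OpenCV has them; the pictures are not rectified), "cam_to_world" (4x4, takes a point from camera to world coordinates); the wrist camera has in their place "tool_from_camera" (4x4, takes a point from camera to tool coordinates, whose origin is the TCP and whose axes are the flange's). Camera axes: x right, y up, looking along -z (the intrinsics and any distortion apply to the point x, -y, -z); pixel columns grow to the right and rows downward; lengths in m; the calibration is good to about 2 mm. A picture is of the moment at which its call begins: read the wrist's pose just before it. camera_model takes no time and is no camera call.
- ctrl.sign_off(): hands the job in; it is judged then, once.
The state is a dict: "time": time; "qpos": joint angles; "dq": joint speeds; "joint_efforts": joint torques, N m; "eef_pos": TCP position; "tcp_rot": TCP orientation; "contact_force": force on the tool from outside, world axes, zero at the start; "wrist_torque": the same for the moment, N m; "opening": opening from 0.0 (shut) to 1.0 (fully open); "finger_force": force on a finger pad.
Only numpy, scipy, OpenCV 4.12 (cv2) and the standard library are available. Lean on these libraries where they do the work, as an engineer would, in place of code of your own. Each camera call takes 0.05 s, during which the arm holds its last target. There are 200 camera calls.

### The job

With the fingertips, gently push the open lid of the small dry-block incubator fully shut, and only then start it: press the large round key on its front deck well down, let it spring back, and withdraw. The square key and the bar-shaped key must not be touched, and the bottle, vial and tip box around the incubator must stay where they are. Nothing needs to be grasped or lifted, and the lid must not be opened wider.

Things in the scene. Friction and masses are not known exactly. Their poses are not given: they have to be found in the camera images.
- incubator: dry-block incubator fixed to the bench, 210 mm deep (x), 200 mm wide (y). Origin: centre of its underside; -x is its front, roughly towards the robot; z up. x = -110 to -30 mm: flat grey deck 55 mm high with the three white keys in a row at x = -75 mm (y = -60, 0, 60 mm). x = -30 to 100 mm: white well box 85 mm high with an aluminium tube block inside, covered by the lid
- lid (a joint): white lid of the well box: flat, 200 mm wide, 128 mm from hinge to front edge, 8 mm thick, hinged at the far side of the box. Value: opening angle, rad, 0 = shut and level (top face 94 mm above the bench), growing as the front edge rises; starts at 0.45 to 0.95. A stiff hinge keeps it where it is left; 1 to 3 N on its front edge moves it; no latch
- lid_hinge (a point): the lid's hinge line, at mid-width, level with the lid's underside: 98 mm behind the incubator's origin (+x) and 86 mm above the bench; the axis runs along the incubator's y
- lid_edge (a point): middle of the front edge of the lid's upper (outer) face; it swings with the lid, 128 mm from the hinge along the lid and 8 mm above its underside
- key_round (a joint): the large round white key, 32 mm across; its top stands 18 mm above the deck at rest, so 73 mm above the bench. Joint value: how far it is pressed, m, 0 at rest to 0.008 fully down; 2 N starts it moving, 6 N holds it fully down, and it springs back when let go
- key_round_top (a point): centre of the round key's top face; it goes down with the key. The round key may sit in any of three places in the row across the deck, 60 mm apart
- key_round_base: the fixed 4 mm high black bezel of the round key (the key belongs to it); origin at its centre on the deck, 55 mm above the bench; axes as the incubator's
- key_square (a joint): the small square white key, 20 x 20 mm; its top stands 18 mm above the deck at rest, so 73 mm above the bench. Joint value: how far it is pressed, m, 0 at rest to 0.008 fully down; 2 N starts it moving, 6 N holds it fully down, and it springs back when let go
- key_square_base: the fixed 4 mm high black bezel of the square key (the key belongs to it); origin at its centre on the deck, 55 mm above the bench; axes as the incubator's
- key_bar (a joint): the bar-shaped white key, 34 mm front to back and 14 mm wide; its top stands 18 mm above the deck at rest, so 73 mm above the bench. Joint value: how far it is pressed, m, 0 at rest to 0.008 fully down; 2 N starts it moving, 6 N holds it fully down, and it springs back when let go
- key_bar_base: the fixed 4 mm high black bezel of the bar key (the key belongs to it); origin at its centre on the deck, 55 mm above the bench; axes as the incubator's
- bottle: loose amber reagent bottle with a blue cap, 48 mm across, 95 mm high, standing beside the incubator; origin: centre of its underside
- vial: loose small clear vial with a black cap, 26 mm across, 50 mm high, standing in front of or beside the incubator; origin: centre of its underside
- tip_box: loose green box of yellow pipette tips, 115 x 70 mm, 57 mm high, beside the incubator; origin: centre of its underside
There are look-alikes about, which are no part of the job. Several things look just like the tip_box: the one meant starts farthest from the robot's base.

How it is judged:
By the outcome, as a careful person would: the job done as asked, in the order asked, and still so for the second after the job is handed in, with the robot touching nothing.
It also fails if it takes over 40 s, if anything falls off the work surface, if the arm or the gripper's body presses on something with over 40 N, if the wrist force passes 120 N, or if a joint passes its speed limit or range.

## Working session

There is one attempt and no reset: what is moved stays moved. The work goes in short steps, Python scripts to look and compute and a tool call to move; the robot and the scene stay as the last step left them, time stands still between calls to the robot, and variables do not carry over. Pictures are saved under pics/ and viewed, at most 10 in all, crops included, and the job is handed in when it is done.

Besides the shell and the picture viewer there is one more tool, called after "Call:" as name(argument=value, ...), one argument or row to a line, values as JSON. move_arm: Moves the arm, as the interface text tells. Its arguments: {"type":"object","properties":{"plan":{"type":"array"},"force":{"type":"number"}},"required":["plan"]}

```bash
mkdir -p pics; cat > h.py <<'E'
import numpy as np, cv2
from plant import ctrl
from scipy.spatial.transform import Rotation as R
def cam(n):
    m=ctrl.camera_model(n); K=np.array(m['intrinsics']); D=np.array(m['distortion'])
    if 'cam_to_world' in m: T=np.array(m['cam_to_world'])
    else:
        s=ctrl.get_state(); W=np.eye(4); W[:3,:3]=R.from_quat(s['tcp_rot']).as_matrix(); W[:3,3]=s['eef_pos']
        T=W@np.array(m['tool_from_camera'])
    return K,D,T
def ray(c,uv):
    K,D,T=c
    p=cv2.undistortPoints(np.array(uv,float).reshape(-1,1,2),K,D).reshape(-1,2)
    d=np.c_[p[:,0],-p[:,1],-np.ones(len(p))]@T[:3,:3].T
    return T[:3,3],d
def onz(c,uv,z):
    o,d=ray(c,uv); return o+d*((z-o[2])/d[:,2])[:,None]
def tri(c1,u1,c2,u2):
    o1,d1=ray(c1,[u1]);o2,d2=ray(c2,[u2])
    A=np.c_[d1[0],-d2[0]];s=np.linalg.lstsq(A,o2-o1,rcond=None)[0]
    a=o1+s[0]*d1[0];b=o2+s[1]*d2[0];return (a+b)/2,np.linalg.norm(a-b)
def proj(c,P):
    K,D,T=c; q=(np.atleast_2d(P)-T[:3,3])@T[:3,:3]; q=q*[1,-1,-1]
    return cv2.projectPoints(q,np.zeros(3),np.zeros(3),K,D)[0].reshape(-1,2)
def snap(n,f):
    im=ctrl.read_camera(n); cv2.imwrite(f,im[:,:,::-1]); return im
E
python3 - <<'E'
from h import *
a=snap('scene','pics/s0.png');b=snap('top','pics/t0.png')
for n in('scene','top','wrist'):
    K,D,T=cam(n);print(n,K[0,0],T.round(3).tolist())
s=ctrl.get_state();print(s)
E
```

```text
scene 373.60109730143756 [[0.721, -0.514, 0.465, 0.888], [0.693, 0.544, -0.472, -0.406], [-0.01, 0.663, 0.749, 0.697], [0.0, 0.0, 0.0, 1.0]]
top 469.06753754363007 [[0.018, 0.983, -0.181, 0.28], [-1.0, 0.019, 0.0, -0.014], [0.004, 0.181, 0.984, 1.296], [0.0, 0.0, 0.0, 1.0]]
wrist 322.7015307977998 [[0.302, -0.908, -0.29, 0.13], [0.953, 0.287, 0.094, 0.668], [-0.002, -0.305, 0.952, 0.373], [0.0, 0.0, 0.0, 1.0]]
{'time': 0.1, 'qpos': array([ 1.11403748e+00,  2.87086690e-01,  1.57803124e+00,  2.91648697e-05,
        1.27862814e+00, -1.50027770e-01]), 'dq': array([-0.00034615, -0.00152054, -0.00306791,  0.00016716,  0.0010721 ,
       -0.00049015]), 'joint_efforts': array([ 5.51206176e-04, -4.07296336e+01, -2.93698043e+01, -1.92031216e-04,
        3.45258559e-03, -1.03898483e-05]), 'eef_pos': array([0.20352777, 0.64295627, 0.23007876]), 'tcp_rot': array([ 1.52769104e-01,  9.88261322e-01, -1.02336057e-03, -3.34999411e-04]), 'contact_force': array([-0.22806165, -0.21185181, -0.03113115]), 'wrist_torque': array([ 0.00085911, -0.03325946, -0.00984868]), 'finger_force': 0.0, 'opening': 0.9993712984825516}
```

View pics/s0.png

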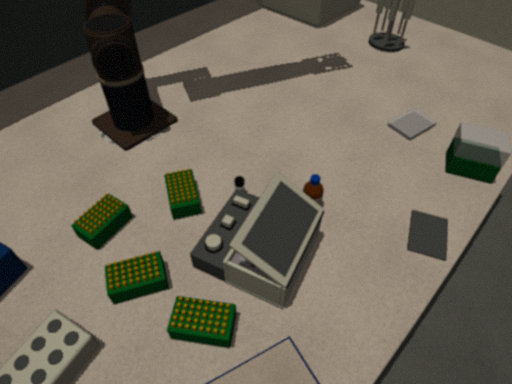

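View pics/t0.png

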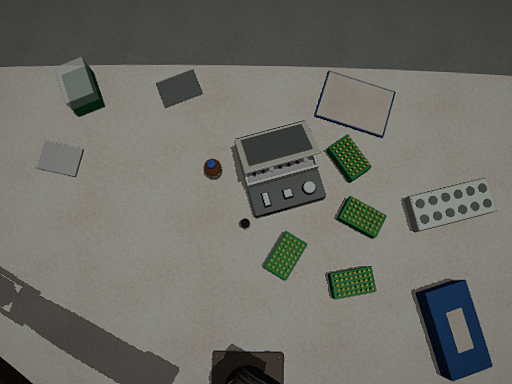

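The incubator lies ahead of the base, with its keys in the top view at bar (266,199), square (287,193) and round (309,187). I'll enlarge both views for detail.

```bash
python3 - <<'E'
import cv2,numpy as np
a=cv2.imread('pics/t0.png')[105:235,190:340];b=cv2.imread('pics/s0.png')[165:310,180:335]
f=lambda i:cv2.convertScaleAbs(cv2.resize(i,(400*1,int(400*i.shape[0]/i.shape[1])),interpolation=cv2.INTER_CUBIC),alpha=1.5)
a,b=f(a),f(b);h=max(a.shape[0],b.shape[0]);o=np.zeros((h,800,3),np.uint8);o[:a.shape[0],:400]=a;o[:b.shape[0],400:]=b
cv2.imwrite('pics/c0.png',o)
E
```

```text
(no output)
```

View pics/c0.png

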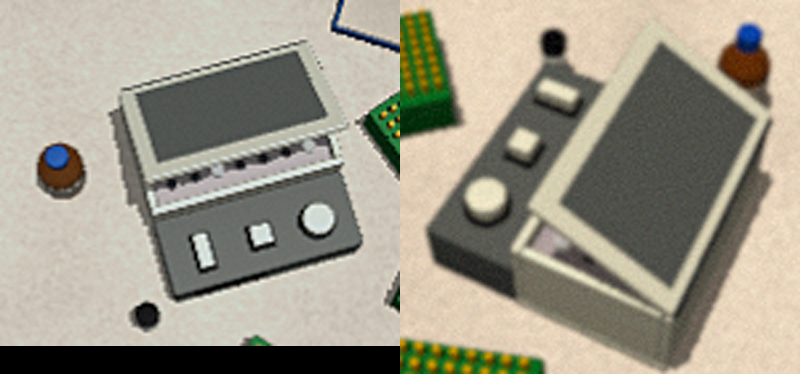

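Crop: lid front corners are at (155,182), (347,127) in the top half and (648,22), (533,210) in the scene half. The keys are at (204,251), (261,235), (318,220) top and (557,95), (523,146), (486,200) scene.

```bash
python3 - <<'E'
from h import *
t=cam('top');s=cam('scene')
T=lambda u,v:(190+(u+.5)/2.6667-.5,105+(v+.5)/2.6667-.5)
S=lambda u,v:(180+(u-400+.5)/2.5806-.5,165+(v+.5)/2.5806-.5)
pts=dict(bar=((204,251),(557,95)),sq=((261,235),(523,146)),rnd=((318,219),(486,199)),fpos=((155,181),(648,23)),fneg=((347,126),(533,210)),bpos=((122,92),(768,118)),bneg=((310,43),(672,306)))
P={}
for k,(a,b) in pts.items():
    P[k],e=tri(t,T(*a),s,S(*b)); print(k,P[k].round(4),round(e,4),'top@73',onz(t,[T(*a)],.073).round(4),'sc@73',onz(s,[S(*b)],.073).round(4))
d=P['bar']-P['rnd'];print('yaw of incub y axis',np.arctan2(-d[0],d[1]))
d=P['fpos']-P['fneg'];print('lid',np.arctan2(-d[0],d[1]),np.linalg.norm(d))
yaw=np.arctan2(-d[0],d[1])
# bottle, vial
print('bottlecap',onz(t,[T(56,157)],.095),'vial',onz(t,[T(147,314)],.05))
st=ctrl.get_state();print(st['eef_pos'],R.from_quat(st['tcp_rot']).as_matrix().round(3).tolist())
E
```

```text
bar [ 0.4996 -0.0421  0.0664] 0.0 top@73 [[ 0.4984 -0.0419  0.073 ]] sc@73 [[ 0.5037 -0.0459  0.073 ]]
sq [ 0.5172 -0.0991  0.065 ] 0.0003 top@73 [[ 0.5157 -0.0985  0.073 ]] sc@73 [[ 0.5218 -0.1031  0.073 ]]
rnd [ 0.5345 -0.1562  0.0666] 0.0001 top@73 [[ 0.5331 -0.1555  0.073 ]] sc@73 [[ 0.5381 -0.1587  0.073 ]]
fpos [0.5514 0.0083 0.1527] 0.0041 top@73 [[0.5689 0.0083 0.073 ]] sc@73 [[0.5035 0.071  0.073 ]]
fneg [ 0.6093 -0.1738  0.1486] 0.0026 top@73 [[ 0.6302 -0.1854  0.073 ]] sc@73 [[ 0.5718 -0.1405  0.073 ]]
bpos [0.6556 0.043  0.0914] 0.0001 top@73 [[0.6614 0.044  0.073 ]] sc@73 [[0.6485 0.0566 0.073 ]]
bneg [ 0.7094 -0.1434  0.1013] 0.0041 top@73 [[ 0.7181 -0.148   0.073 ]] sc@73 [[ 0.7022 -0.1292  0.073 ]]
yaw of incub y axis 0.2962675740230676
lid 0.3076233838919338 0.19112557307323458
bottlecap [[0.58624706 0.1064662  0.095     ]] vial [[0.4372862 0.0137837 0.05     ]]
[0.20352777 0.64295627 0.23007876] [[-0.953, 0.302, -0.001], [0.302, 0.953, -0.002], [0.0, -0.002, -1.0]]
```

Call:
move_arm(
  plan=[
    {"x": -0.029,"y": -0.028,"z": 0,"yaw": 0,"fingers": 1},
    {"x": -0.058,"y": -0.057,"z": 0,"yaw": 0,"fingers": 1},
    {"x": -0.088,"y": -0.085,"z": 0,"yaw": 0,"fingers": 1},
    {"x": -0.117,"y": -0.114,"z": 0,"yaw": 0,"fingers": 1},
    {"x": -0.146,"y": -0.142,"z": 0,"yaw": 0,"fingers": 1},
  ],
)

```text
time: 0.6
eef_pos: [0.3003, 0.4623, 0.2307]
tcp_rot: [0.153, 0.988, -0.0, -0.0]
contact_force: [2.0, -0.0, -0.3]
opening: 0.147
finger_force: 0.0
```

Call:
move_arm(
  plan=[
    {"x": -0.029,"y": -0.028,"z": 0,"yaw": 0,"fingers": 1},
    {"x": -0.058,"y": -0.057,"z": 0,"yaw": 0,"fingers": 1},
    {"x": -0.088,"y": -0.085,"z": 0,"yaw": 0,"fingers": 1},
    {"x": -0.117,"y": -0.114,"z": 0,"yaw": 0,"fingers": 1},
    {"x": -0.146,"y": -0.142,"z": 0,"yaw": 0,"fingers": 1},
  ],
)

```text
time: 1.1
eef_pos: [0.3966, 0.2829, 0.2309]
tcp_rot: [0.153, 0.988, -0.0, -0.0]
contact_force: [0.4, -0.4, -0.3]
opening: 0.003
finger_force: 0.0
```

Call:
move_arm(
  plan=[
    {"x": -0.029,"y": -0.028,"z": 0,"yaw": 0,"fingers": 1},
    {"x": -0.058,"y": -0.057,"z": 0,"yaw": 0,"fingers": 1},
    {"x": -0.088,"y": -0.085,"z": 0,"yaw": 0,"fingers": 1},
    {"x": -0.117,"y": -0.114,"z": 0,"yaw": 0,"fingers": 1},
    {"x": -0.146,"y": -0.142,"z": 0,"yaw": 0,"fingers": 1},
  ],
)

```text
time: 1.6
eef_pos: [0.4929, 0.1034, 0.231]
tcp_rot: [0.153, 0.988, 0.0, -0.0]
contact_force: [1.2, 0.8, 0.2]
opening: -0.003
finger_force: 0.0
```

Call:
move_arm(
  plan=[
    {"x": -0.029,"y": -0.028,"z": 0,"yaw": 0,"fingers": 1},
    {"x": -0.058,"y": -0.057,"z": 0,"yaw": 0,"fingers": 1},
    {"x": -0.088,"y": -0.085,"z": 0,"yaw": 0,"fingers": 1},
    {"x": -0.117,"y": -0.114,"z": 0,"yaw": 0,"fingers": 1},
    {"x": -0.146,"y": -0.142,"z": 0,"yaw": 0,"fingers": 1},
  ],
)

```text
time: 2.1
eef_pos: [0.5892, -0.076, 0.2307]
tcp_rot: [0.153, 0.988, 0.0, -0.0]
contact_force: [0.9, -0.4, 0.7]
opening: -0.001
finger_force: 0.0
```

Call:
move_arm(
  plan=[
    {"x": 0,"y": 0,"z": 0.03,"yaw": 0,"fingers": 1},
    {"x": 0,"y": 0,"z": 0.055,"yaw": 0,"fingers": 1},
    {"x": 0,"y": 0,"z": 0.065,"yaw": 0,"fingers": 1},
    {"x": 0,"y": 0,"z": 0.07,"yaw": 0,"fingers": 1},
    {"x": 0,"y": 0,"z": 0.07,"yaw": 0,"fingers": 1},
  ],
)

```text
time: 2.6
eef_pos: [0.5889, -0.0741, 0.1612]
tcp_rot: [0.153, 0.988, 0.0, -0.0]
contact_force: [0.0, 1.3, 0.6]
opening: -0.001
finger_force: 0.0
```

```bash
python3 - <<'E'
from h import *
a=snap('scene','pics/s1.png')[80:330,130:380,::-1];b=snap('wrist','pics/w1.png')[:,:,::-1]
o=np.hstack([cv2.resize(a,(384,384)),cv2.resize(b,(416,312))[:312] if 0 else cv2.copyMakeBorder(cv2.resize(b,(416,312)),0,72,0,0,0)])
cv2.imwrite('pics/v1.png',cv2.convertScaleAbs(o,alpha=1.4))
E
```

```text
(no output)
```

View pics/v1.png

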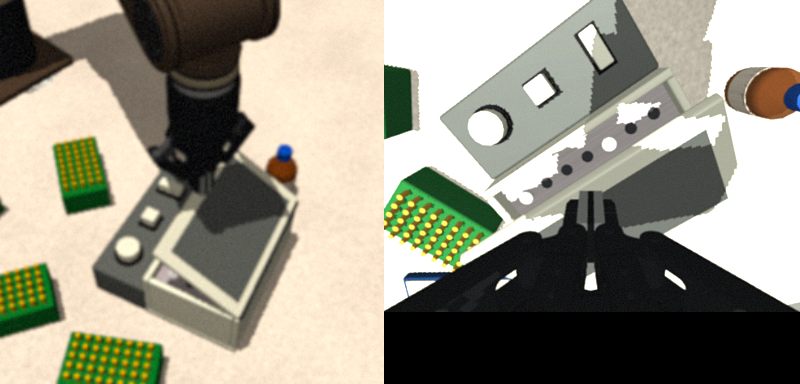

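The view shows the closed fingertips over the lid's upper face, just behind the middle of its front edge, and clear of the keys. Next I push down slowly.

Call:
move_arm(
  plan=[
    {"x": -0.004,"y": 0.003,"z": 0.007,"yaw": 0,"fingers": 1},
    {"x": -0.004,"y": 0.003,"z": 0.014,"yaw": 0,"fingers": 1},
    {"x": -0.004,"y": 0.003,"z": 0.021,"yaw": 0,"fingers": 1},
    {"x": -0.004,"y": 0.003,"z": 0.027,"yaw": 0,"fingers": 1},
    {"x": -0.004,"y": 0.003,"z": 0.033,"yaw": 0,"fingers": 1},
  ],
)

```text
time: 3.2
eef_pos: [0.5936, -0.0727, 0.1277]
tcp_rot: [0.153, 0.988, -0.0, -0.0]
contact_force: [-0.4, -0.1, 0.9]
opening: -0.002
finger_force: 0.7
```

Call:
move_arm(
  plan=[
    {"x": 0,"y": 0,"z": 0.006,"yaw": 0,"fingers": 1},
    {"x": 0,"y": 0,"z": 0.012,"yaw": 0,"fingers": 1},
    {"x": 0,"y": 0,"z": 0.018,"yaw": 0,"fingers": 1},
    {"x": 0,"y": 0,"z": 0.022,"yaw": 0,"fingers": 1},
    {"x": 0,"y": 0,"z": 0.026,"yaw": 0,"fingers": 1},
  ],
)

```text
time: 3.7
eef_pos: [0.5936, -0.0727, 0.1019]
tcp_rot: [0.153, 0.988, 0.0, -0.0]
contact_force: [-1.1, -0.8, 0.9]
opening: -0.003
finger_force: 0.7
```

Call:
move_arm(
  plan=[
    {"x": 0,"y": 0,"z": 0.002,"yaw": 0,"fingers": 1},
    {"x": 0,"y": 0,"z": 0.004,"yaw": 0,"fingers": 1},
    {"x": 0,"y": 0,"z": 0.006,"yaw": 0,"fingers": 1},
    {"x": 0,"y": 0,"z": 0.007,"yaw": 0,"fingers": 1},
    {"x": 0,"y": 0,"z": 0.008,"yaw": 0,"fingers": 1},
  ],
)

```text
time: 4.2
eef_pos: [0.5938, -0.0727, 0.0944]
tcp_rot: [0.153, 0.988, -0.0, 0.0]
contact_force: [-0.9, -0.5, 0.9]
opening: 0.004
finger_force: 0.7
```

Call:
move_arm(
  plan=[
    {"x": 0,"y": 0,"z": 0.001,"yaw": 0,"fingers": 1},
    {"x": 0,"y": 0,"z": 0.001,"yaw": 0,"fingers": 1},
    {"x": 0,"y": 0,"z": 0.002,"yaw": 0,"fingers": 1},
    {"x": 0,"y": 0,"z": 0.002,"yaw": 0,"fingers": 1},
  ],
)

```text
time: 4.6
eef_pos: [0.5938, -0.0727, 0.094]
tcp_rot: [0.153, 0.988, -0.0, -0.0]
contact_force: [-5.0, 0.5, 8.8]
opening: 0.002
finger_force: 4.4
```

Force rose to about 9 N at 94 mm, which means the lid is on its stop. Next I lift, then check the lid and relocate the key.

Call:
move_arm(
  plan=[
    {"x": 0,"y": 0,"z": -0.02,"yaw": 0,"fingers": 1},
    {"x": 0,"y": 0,"z": -0.05,"yaw": 0,"fingers": 1},
    {"x": 0.016,"y": -0.048,"z": -0.08,"yaw": 0,"fingers": 1},
    {"x": 0.032,"y": -0.097,"z": -0.08,"yaw": 0,"fingers": 1},
    {"x": 0.032,"y": -0.097,"z": -0.08,"yaw": 0,"fingers": 1},
  ],
)

```text
time: 5.1
eef_pos: [0.533, -0.1585, 0.1737]
tcp_rot: [0.154, 0.988, -0.001, 0.002]
contact_force: [-0.2, 0.2, 0.1]
opening: 0.001
finger_force: 0.0
```

```bash
python3 - <<'E'
from h import *
s=ctrl.get_state();print(s['eef_pos'],s['contact_force'])
c=cam('wrist');print(proj(c,[[.5335,-.156,.073],s['eef_pos'],[s['eef_pos'][0],s['eef_pos'][1],.073]]).round(1))
a=snap('scene','pics/s2.png')[110:330,150:370,::-1];b=snap('wrist','pics/w2.png')[:,:,::-1]
o=np.hstack([cv2.resize(a,(384,384),interpolation=cv2.INTER_CUBIC),cv2.copyMakeBorder(cv2.resize(b,(416,312)),0,72,0,0,0)])
cv2.imwrite('pics/v2.png',cv2.convertScaleAbs(o,alpha=1.2))
E
```

```text
[ 0.53301691 -0.15851159  0.17372407] [-0.21053819  0.20898248  0.11468932]
[[255.9 187.6]
 [251.6 250.5]
 [252.7 188. ]]
```

View pics/v2.png

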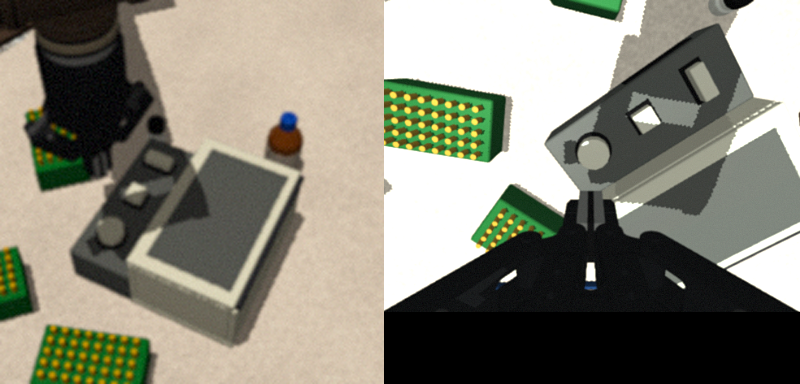

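The lid lies flat and shut, and the round key is at wrist (257,187), where it was predicted (256,188). Next I descend on it.

Call:
move_arm(
  plan=[
    {"x": 0,"y": 0,"z": 0.03,"yaw": 0,"fingers": 1},
    {"x": 0,"y": 0,"z": 0.06,"yaw": 0,"fingers": 1},
    {"x": 0,"y": 0,"z": 0.08,"yaw": 0,"fingers": 1},
    {"x": 0,"y": 0,"z": 0.09,"yaw": 0,"fingers": 1},
    {"x": 0,"y": 0,"z": 0.09,"yaw": 0,"fingers": 1},
  ],
)

```text
time: 5.7
eef_pos: [0.5332, -0.154, 0.0801]
tcp_rot: [0.152, 0.988, 0.001, -0.002]
contact_force: [-0.4, -1.2, 0.0]
opening: -0.001
finger_force: 0.0
```

Call:
move_arm(
  plan=[
    {"x": 0,"y": -0.001,"z": 0.004,"yaw": 0,"fingers": 1},
    {"x": 0,"y": -0.001,"z": 0.008,"yaw": 0,"fingers": 1},
    {"x": 0,"y": -0.001,"z": 0.011,"yaw": 0,"fingers": 1},
    {"x": 0,"y": -0.001,"z": 0.013,"yaw": 0,"fingers": 1},
    {"x": 0,"y": -0.001,"z": 0.013,"yaw": 0,"fingers": 1},
  ],
)

```text
time: 6.2
eef_pos: [0.5345, -0.1568, 0.0702]
tcp_rot: [0.153, 0.988, -0.0, 0.001]
contact_force: [0.7, 0.1, 3.7]
opening: -0.0
finger_force: 1.6
```

Call:
move_arm(
  plan=[
    {"x": 0,"y": 0,"z": 0.002,"yaw": 0,"fingers": 1},
    {"x": 0,"y": 0,"z": 0.004,"yaw": 0,"fingers": 1},
    {"x": 0,"y": 0,"z": 0.0055,"yaw": 0,"fingers": 1},
    {"x": 0,"y": 0,"z": 0.0065,"yaw": 0,"fingers": 1},
    {"x": 0,"y": 0,"z": 0.0065,"yaw": 0,"fingers": 1},
  ],
)

```text
time: 6.7
eef_pos: [0.5345, -0.1568, 0.065]
tcp_rot: [0.153, 0.988, -0.0, 0.001]
contact_force: [-2.2, 1.5, 12.2]
opening: -0.002
finger_force: 6.2
```

The key is on its stop: z is 65 mm and the force 12 N, above the 6 N needed. I withdraw straight up and check.

Call:
move_arm(
  plan=[
    {"x": 0,"y": 0,"z": -0.01,"yaw": 0,"fingers": 1},
    {"x": 0,"y": 0,"z": -0.03,"yaw": 0,"fingers": 1},
    {"x": 0,"y": 0,"z": -0.06,"yaw": 0,"fingers": 1},
    {"x": 0,"y": 0,"z": -0.1,"yaw": 0,"fingers": 1},
    {"x": 0,"y": 0,"z": -0.14,"yaw": 0,"fingers": 1},
  ],
)

```text
time: 7.2
eef_pos: [0.5323, -0.1561, 0.2024]
tcp_rot: [0.153, 0.988, 0.0, -0.002]
contact_force: [0.4, -0.3, 0.6]
opening: -0.001
finger_force: 0.0
```

Call:
move_arm(
  plan=[
    {"x": 0,"y": 0,"z": -0.02,"yaw": 0,"fingers": 1},
    {"x": 0,"y": 0,"z": -0.02,"yaw": 0,"fingers": 1},
    {"x": 0,"y": 0,"z": -0.02,"yaw": 0,"fingers": 1},
  ],
)

```text
time: 7.5
eef_pos: [0.5329, -0.1563, 0.2215]
tcp_rot: [0.153, 0.988, 0.0, -0.001]
contact_force: [-0.6, -0.5, -0.2]
opening: 0.002
finger_force: 0.0
```

```bash
python3 - <<'E'
from h import *
s=ctrl.get_state();print(s['eef_pos'],s['contact_force'])
a=snap('scene','pics/s3.png')[110:330,150:370,::-1];b=snap('wrist','pics/w3.png')[:,:,::-1]
o=np.hstack([cv2.resize(a,(384,384),interpolation=cv2.INTER_CUBIC),cv2.copyMakeBorder(cv2.resize(b,(416,312)),0,72,0,0,0)])
cv2.imwrite('pics/v3.png',cv2.convertScaleAbs(o,alpha=1.2))
E
```

```text
[ 0.53290774 -0.15628412  0.22153715] [-0.55562763 -0.53619703 -0.19224123]
```

View pics/v3.png

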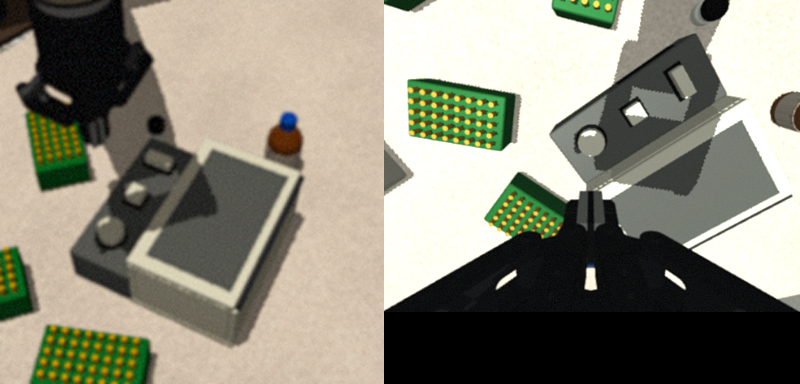

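The lid is still shut (scene part, about (215,220)). The round key at (110,232) is back up, the bottle, vial and tip boxes haven't moved, and the arm is clear.

```bash
python3 -c "
from plant import ctrl
print(ctrl.sign_off())"
```

```text
the job is handed in; nothing more can be done
None
```

I pushed the lid shut to its stop, then pressed the round key fully down and let it spring back. The arm is withdrawn, and I handed the job in at about 7.6 s; I touched nothing else, and the surrounding items look unmoved in the last picture.

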